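# Lock the specimen carrier at the end of its feed slide

## Robot

A 7-joint arm with a two-finger parallel gripper is mounted at the origin on a cart in front of the work surface, level with it; the furniture and walls round the work are solid. World frame = base frame: x ahead of the robot, y to its left, z up, the work surface at z = 0. Lengths are in m, angles in rad, forces in N, time in s.
With the tool pointing down it reaches from about 0.4 to 0.9 m from the base axis. Payload 5.6 kg.
Tool frame: the origin (TCP) lies midway between the tips of the shut fingers; the grasp point (between the pads) lies 19 mm behind it; z points along the fingers, y is the line along which they close (so a half turn about z gives the same grasp; the last joint's range is limited). The gripper opens to 92 mm and grips with 3 to 60 N. Pads are 20 mm wide; open, the fingers measure 128 mm over their backs; the gripper's body (75 mm by 189 mm) begins 69 mm behind the grasp point.
Start: joints at [-1.278, 0.468, -0.012, 1.603, 0.006, 1.071, -0.056], TCP at [0.214, 0.614, 0.215] pointing down, gripper open.
Joint ranges: [-2.53, 2.53], [-0.31, 2.02], [-1.57, 1.55], [0.28, 2.44], [-1.29, 4.43], [0.15, 1.84], [-2.92, 2.92]. Speed limits (rad/s): [2.57, 2.57, 3.14, 3.14, 3.14, 3.14, 3.14].

## Interface

Orientations are given as a 3x3 rotation matrix whose columns are the frame's x, y, z axes.
In Python, from station import env, effector, solver, viewer, workorder, search_frame, tip_of gives the robot as it stands. Calls block until the motion is done:
- env.reach(position, orientation): joint-space move of the TCP to a pose.
- env.movel(position, frame=None, rate=0.15): straight line of the TCP; frame=None keeps the orientation; rate is the mean speed in m/s.
- env.goto_joints(angles): joint-space move.
- effector.release() and effector.grasp(squeeze=None): open the fingers fully, or close them until they stop; squeeze is the grip in N (None keeps the last).
- env.pause(seconds).
- solver.inverse_kinematics(position, orientation): joint angles nearest the present ones, or None.
- env.sense(): the state.
- viewer.read_camera(name): name is "side" or "top"; returns (picture, depth): 480x640x3 uint8, red, green, blue; 480x640 float32, m along the optical axis (not along the pixel's ray), 0 where there is no reading.
- viewer.camera_info(name): a dict with "intrinsics" (3x3 intrinsics, pixels), "dist_coeffs" ([k1, k2, p1, p2, k3] as OpenCV has them; the pictures are not rectified), "eye" and "rotation" of the camera in the world. Camera axes: x right, y up, looking along -z (the intrinsics and any distortion apply to the point x, -y, -z); pixel columns grow to the right and rows downward; lengths in m; the calibration is good to about 2 mm. A picture is of the moment at which its call begins. camera_info takes no time and is no camera call.
A pose or a line that the arm cannot do raises env.PlanningError and nothing moves.
- workorder.finish_job(): hands the job in; it is judged then, once.
Trained networks look in the newest picture that a camera, given by its name, has taken for a name from the list of things; names that differ only in an ending like _2 or _b are one class to them, and where a whole thing is asked for, a point or a joint stands for the part that bears it (a point fixed in the world has none). Each returns a list of dicts, best first, with "score" (0 to 1); they miss things now and then, are a little off and sometimes report something else, mostly with a low value. They report only what shows in the picture. A call takes as long as a camera call.
- search_frame(camera, name): "at" ([x, y, z] in m, in world coordinates, good to about 4 mm: the middle of the surface that is visible of it).
- tip_of(camera, name): "at" ([x, y, z] in m, in world coordinates, good to about 4 mm: a listed point, or the origin of a listed thing).
The state is a dict: "t": time; "joint_positions": joint angles; "joint_velocities": joint speeds; "tau": joint torques, N m; "ee_pos": TCP position; "tcp_rot": TCP orientation; "wrist_force": force on the tool from outside, world axes, zero at the start; "moment": the same for the moment, N m; "gripper_width": finger opening in m; "grasp_force": force on a finger pad.
Only numpy, scipy, OpenCV 4.12 (cv2) and the standard library are available. Lean on these libraries where they do the work, as an engineer would, in place of code of your own. Each camera call takes 0.05 s, during which the arm holds its last target. There are 200 camera calls.

## Task

Press the long orange spring pedal of the feed slide all the way down with your fingertips and, keeping it down, push the white specimen carrier by its upright blue push plate along the track until it meets the stop at the green-topped end; then let go and move clear so that the pedal springs up and locks the carrier there. Only press and push: do not grip the push plate (its black far face is not to be touched), do not touch the cup riding on the carrier, lift nothing, and leave the things around the slide where they are.

Things in the scene. Friction and masses are not known exactly. Their poses are not given: they have to be found in the camera images.
- feed_base: Fixed aluminium base of the feed slide, 158 (x) x 216 (y) x 12 mm, flat on the desk, turned up to 0.25 rad. Origin: centre of its underside. +y is the direction of travel, towards the green-topped end; the pedal is on its -x side, nearest the robot. Track centre at x = +25 mm; its grey walls (outer faces x = -22.5 and +72.5, tops 32.5 mm above the desk) have lips that hold the carrier down.
- end_stop (a point): Inner face of the end stop at the green-topped end (base frame x = 25, y = 95, z = 27 mm): the carrier's leading face ends against it.
- pedal (a joint): Spring pedal with the lock pin (in the track at base y = 0, under the carrier), in m: 0 = up, pin locked in a notch of the carrier; 0.009 = fully down, pin clear; beyond 0.0065 the carrier is free to slide. About 4 N start it, about 8 N hold it fully down; it springs back when let go.
- pedal_top (a point): Centre of the flat top of the pedal, an orange bar 130 mm long (base y -65 to +65) and 44 mm wide (base x -74.5 to -30.5, centre -52.5 mm). Top 42 mm above the desk when up, 33 mm when down; the point moves with it. It stays level, so it can be pressed anywhere along its length, and fingertips can slide along it.
- carrier: White carrier, 80 (x) x 116 mm (y, along the track), sliding easily, 1.5 mm play, 0.25 to 0.5 kg. Origin: its centre, at track floor level (12 mm above the desk); axes as the base's. Four notches 24 mm apart underneath take the pin: it starts in the first, near base y = -36, and meets the stop at base y = +37 mm in the fourth. Release the pedal on the way and the pin locks a notch between.
- push_face (a point): Centre of the face to push: the rear (-y) face of the blue push plate, 42 mm wide (x), 16 mm tall, 46 to 62 mm above the desk, hanging over the pedal's centre line 4 mm above the raised pedal. At carrier x = -77.5, y = +21, z = 42 mm. At the start about 50 mm of pedal lies free behind it (towards -y) for the fingertips.
- post_front: Black cover, 42 x 4 x 16 mm, on the far (+y) face of the push plate; origin at its centre. Push plate and cover together are 14 mm thick. Touching this cover counts as gripping.
- orange_cup: Specimen cup with orange lid, 58 mm across and 53 mm tall, standing loose in the blue ring of the carrier at carrier y = -22 mm, so its lid is 88 mm above the desk; origin at the centre of its underside. Its nearest side is about 48 mm from the pedal's centre line. Leave it alone.
- red_cup: Bystander: specimen cup with red lid, 63 mm across, 65 mm tall, on the desk beyond the slide; origin under its centre.
- eraser: Bystander: blue and white eraser, 22 x 48 x 13 mm, on the desk to the right of the slide; origin under its centre.
- usb: Bystander: red USB stick, 18 x 54 x 8 mm, on the desk to the right of the slide; origin under its centre.
- label_roll: Bystander: white label roll, 64 mm across, 51 mm tall, on the desk left of the slide; origin under its centre.

How it is judged:
On the way, in this order (a step that is already met when the one before it is completed fails the run):
1. the fingers hold the pedal fully down while the carrier is still at its starting notch (value of joint pedal above 0.0065 m and contact force between the fingers and feed_base above 1 N and y of carrier in the frame of feed_base below -0.015 m), for 0.1 s.
2. the carrier has reached the end stop with the fingers still holding the pedal down (y of carrier in the frame of feed_base above 0.033 m and value of joint pedal above 0.0055 m and contact force between the fingers and feed_base above 1 N), for 0.1 s.
At the end, for the whole second after the job is handed in: The carrier is at rest within 6 mm of its place against the end stop, the pedal has sprung up (within 2 mm of fully up) so the pin locks the last notch, and the cup still stands upright (within 0.15 rad) in its ring (y of carrier in the frame of feed_base above 0.031 m and value of joint pedal below 0.002 m and linear speed of carrier below 0.01 m/s and z of orange_cup in the frame of carrier between 0.018 and 0.027 m and angle between orange_cup's own z axis and vertical below 0.15 rad and angle between carrier's own z axis and vertical below 0.08 rad); the robot touches nothing.
It fails at once if the carrier is lifted out of its track (z of carrier in the frame of feed_base above 0.018 m or angle between carrier's own z axis and vertical above 0.12 rad).
It fails at once if the push plate is gripped: its black far face is touched (contact force between any of the arm, the fingers and post_front above 0.5 N).
It fails at once if the cup on the carrier is touched or lifted (contact force between any of the arm, the fingers and orange_cup above 0.5 N or z of orange_cup in the frame of carrier above 0.032 m).
It fails at once if a bystander is moved by more than 15 mm (distance of any of red_cup, eraser, usb, label_roll from where it was at the start of the episode above 0.015 m).
It also fails if it takes over 40 s, if anything falls off the work surface, if the arm or the gripper's body presses on something with over 40 N, if the wrist force passes 120 N, or if a joint passes its speed limit or range.

## Working session

There is one attempt and no reset: what is moved stays moved. The work goes in short steps, each a Python script; the robot and the scene stay as the last script left them, time stands still between calls to the robot, and variables do not carry over. Pictures are saved under pics/ and viewed, at most 10 in all, crops included, and the job is handed in when it is done.

```bash
mkdir -p pics; python3 - <<'E'
from station import env,viewer,search_frame,tip_of
import cv2,numpy as np
for c in ["top","side"]:
    p,d=viewer.read_camera(c); cv2.imwrite(f"pics/{c}0.png",p[:,:,::-1])
    np.save(f"pics/{c}d.npy",d)
    for n in ["feed_base","end_stop","pedal_top","carrier","push_face","post_front","orange_cup","label_roll","red_cup"]:
        r=tip_of(c,n)
        print(c,n,[(np.round(x["at"],4).tolist(),round(x["score"],2)) for x in r[:2]])
s=env.sense();print(s["t"],s["ee_pos"],s["tcp_rot"],s["gripper_width"])
E
```

```text
top feed_base [([0.5647, 0.034, -0.0008], 0.79)]
top end_stop [([0.5894, 0.1272, 0.0314], 0.9)]
top pedal_top [([0.5119, 0.0305, 0.0398], 0.95)]
top carrier [([0.5815, -0.0037, 0.0089], 0.68), ([0.5912, 0.126, 0.0285], 0.19)]
top push_face [([0.5071, 0.0216, 0.0549], 0.64)]
top post_front [([0.5056, 0.035, 0.0506], 0.52)]
top orange_cup [([0.5836, -0.0255, 0.0348], 0.97), ([0.593, 0.128, 0.0313], 0.6)]
top label_roll [([0.409, 0.3035, 0.0004], 0.69)]
top red_cup [([0.6983, 0.0122, -0.0035], 0.86), ([0.5896, 0.1269, 0.0264], 0.45)]
side feed_base [([0.5625, 0.0376, 0.0014], 0.79), ([0.5127, 0.0315, 0.0548], 0.74)]
side end_stop [([0.5937, 0.1258, 0.0282], 0.81), ([0.5136, 0.031, 0.0531], 0.22)]
side pedal_top [([0.5122, 0.0342, 0.0398], 0.56)]
side carrier [([0.5823, -0.0054, 0.01], 0.85)]
side push_face [([0.5068, 0.0208, 0.0533], 0.72)]
side post_front [([0.5122, 0.0351, 0.0557], 0.51)]
side orange_cup [([0.5895, -0.0282, 0.0305], 0.79), ([0.5841, -0.0031, 0.0121], 0.33)]
side label_roll [([0.4115, 0.3038, 0.0037], 0.76)]
side red_cup [([0.7016, 0.0143, 0.0012], 0.67)]
1.0 [0.21423098 0.61370786 0.214609  ] [[-9.44140165e-01  3.29544149e-01  5.86736202e-05]
 [ 3.29544152e-01  9.44140164e-01  4.74358265e-05]
 [-3.97639224e-05  6.41216174e-05 -9.99999997e-01]] 0.0921995218841119
```

View pics/top0.png

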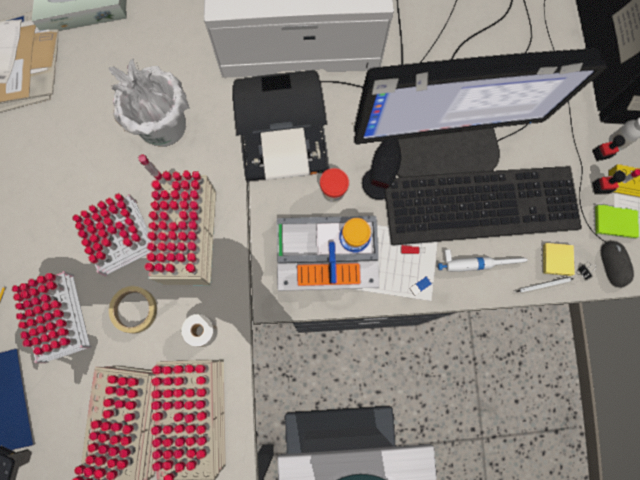

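```bash
cat > h.py <<'E'
import numpy as np,cv2
from station import viewer
def cloud(c,d):
    i=viewer.camera_info(c);K=np.array(i["intrinsics"]);D=np.array(i["dist_coeffs"])
    v,u=np.mgrid[:480,:640];p=np.stack([u,v],-1).reshape(-1,1,2).astype(float)
    n=cv2.undistortPoints(p,K,D).reshape(480,640,2)
    P=np.stack([n[...,0]*d,-n[...,1]*d,-d],-1)
    return P@np.array(i["rotation"]).T+np.array(i["eye"])
E
python3 - <<'E'
from h import *
for c in ["top","side"]:
    im=cv2.imread(f"pics/{c}0.png");d=np.load(f"pics/{c}d.npy");P=cloud(c,d)
    h=cv2.cvtColor(im,cv2.COLOR_BGR2HSV)
    near=(d>0)&(abs(P[...,0]-.53)<.14)&(abs(P[...,1]-.03)<.16)
    m=near&(h[...,0]>5)&(h[...,0]<22)&(h[...,1]>130)&(abs(P[...,2]-.042)<.006)&(P[...,0]<.56)
    q=P[m]
    if len(q)>20:
        r=cv2.minAreaRect((q[:,:2]*1000).astype(np.float32));print(c,"pedal",len(q),r,np.median(q[:,2]))
    g=near&(h[...,0]>40)&(h[...,0]<85)&(h[...,1]>80);q=P[g&(P[...,2]>.015)]
    if len(q)>20:print("green",len(q),cv2.minAreaRect((q[:,:2]*1000).astype(np.float32)),np.median(q[:,2]))
    b=near&(h[...,0]>95)&(h[...,0]<130)&(h[...,1]>100)&(P[...,2]>.052)&(P[...,0]<.55);q=P[b]
    if len(q)>20:print("blue",len(q),cv2.minAreaRect((q[:,:2]*1000).astype(np.float32)),np.median(q[:,2]))
E
```

```text
top pedal 1121 ((507.8122253417969, 35.50917434692383), (127.80534362792969, 43.357696533203125), 88.48631286621094) 0.04248020402253405
green 98 ((587.6576538085938, 131.73001098632812), (6.432102203369141, 67.62028503417969), 89.370849609375) 0.032535152276130574
blue 166 ((517.904541015625, 26.99549674987793), (10.54297924041748, 61.6092643737793), 85.6951675415039) 0.06147042950321635
side pedal 982 ((508.0858459472656, 33.77817153930664), (131.91439819335938, 44.73093795776367), 88.1680908203125) 0.04048504889646923
green 149 ((590.0431518554688, 130.69805908203125), (70.72827911376953, 11.243535041809082), 1.1007449626922607) 0.02981137041847215
blue 248 ((518.4840698242188, 24.857057571411133), (14.957618713378906, 62.445465087890625), 88.9696044921875) 0.05819855556182377
```

View pics/side0.png

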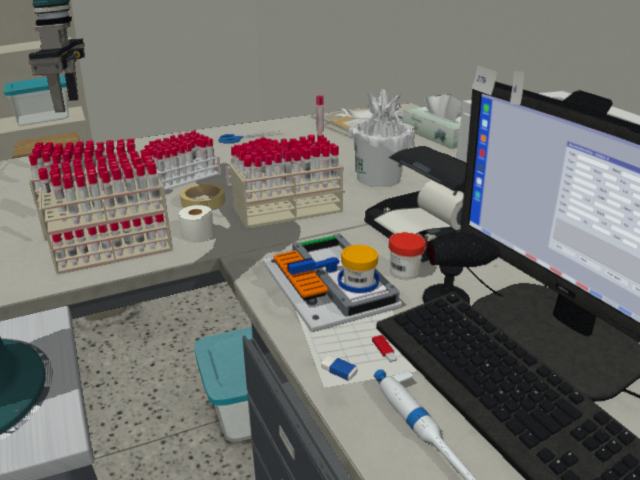

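Top view: slide at about px (325,250), with the orange pedal at (328,274), the blue plate at (332,262) and the green end to the left at (280,237). The side view agrees. The pedal is centred near (0.508, 0.0345) with yaw about -0.03. Next I'll shut the fingers and go above the free rear end of the pedal.

```bash
cat >> h.py <<'E'
th=-0.03;c_,s_=np.cos(th),np.sin(th);Rb=np.array([[c_,-s_],[s_,c_]]);ped=np.array([.508,.0345])
def W(y,z,x=0.0): return np.r_[ped+Rb@[x,y],z]
# tool z down, tool y along -/+ base x
def ori(sg): 
    yv=sg*np.r_[Rb[:,0],0];zv=np.array([0,0,-1.]);return np.c_[np.cross(yv,zv),yv,zv]
E
python3 - <<'E'
from h import *
from station import env,effector,solver,tip_of
effector.grasp(10)
s=env.sense();p=s["ee_pos"];print(s["gripper_width"])
env.movel(np.array(p)+[0,0,.1])
c=[(sg,solver.inverse_kinematics(W(-.040,.2),ori(sg))) for sg in(1,-1)]
c=[(np.abs(np.array(q)-env.sense()["joint_positions"]).max(),sg,q) for sg,q in c if q is not None]
for k in c:print(k[1],np.round(k[2],2))
sg=min(c,key=lambda k:k[0])[1];print(sg)
env.reach(W(-.040,.2),ori(sg))
env.movel(W(-.040,.075))
s=env.sense();print(s["t"],s["ee_pos"],s["wrist_force"],s["joint_positions"])
for cam in["side","top"]:
    im,d=viewer.read_camera(cam);o=(230,200) if cam=="side" else (240,190)
    cv2.imwrite(f"pics/{cam}1.png",cv2.resize(im[o[1]:o[1]+150,o[0]:o[0]+200,::-1],None,fx=4,fy=4))
    print([ (r["at"],r["score"]) for r in tip_of(cam,"push_face")[:1]])
E
```

```text
0.0006536080323632973
1 [-0.64  0.27  0.69  2.   -0.21  0.94  0.13]
-1 [ 0.92  0.63 -1.31  1.91  0.67  1.15  2.46]
1
6.6083 [ 0.50744941 -0.0055489   0.07564376] [0.60977772 0.40850131 0.60591141] [-0.52166501  0.47666524  0.57762634  2.08322095 -0.40482083  0.68973059
  0.29210795]
[([0.5101, 0.0226, 0.0581], 0.55)]
[([0.6982, 0.01, 0.001], 0.36)]
```

View pics/side1.png

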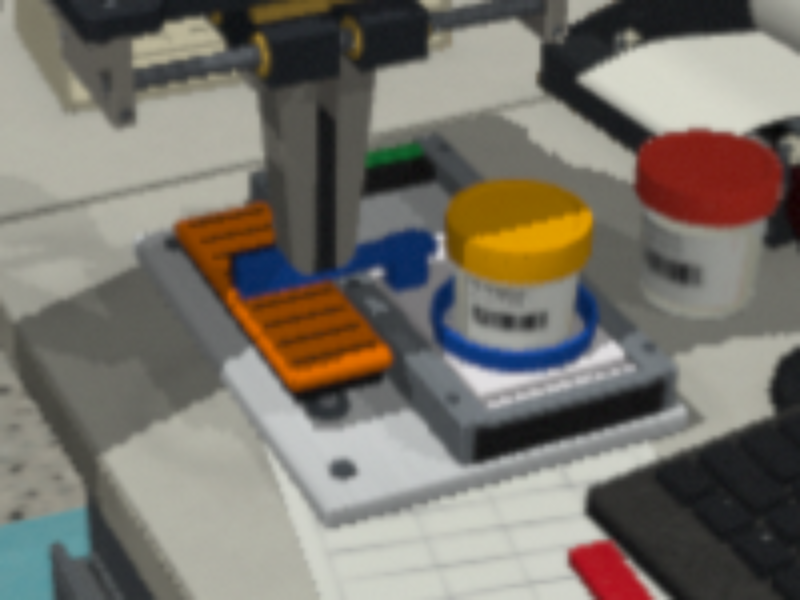

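View pics/top1.png

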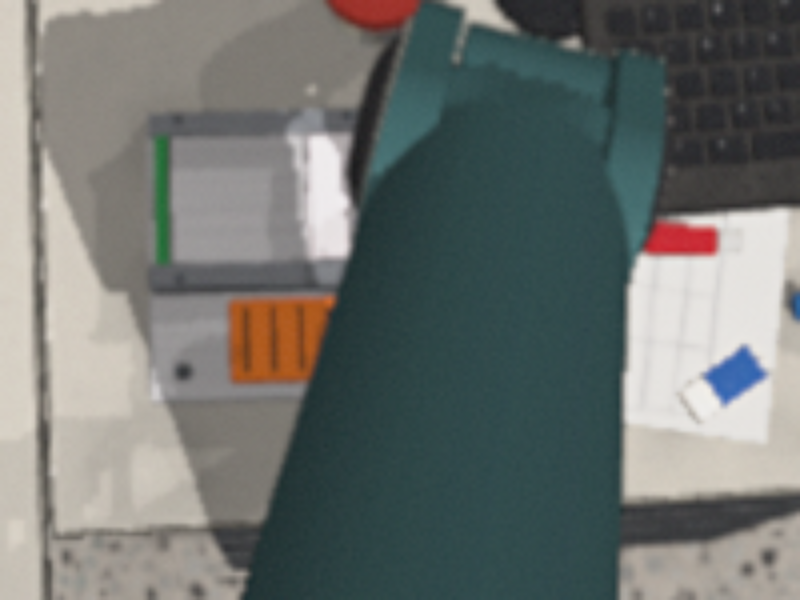

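The side view shows the closed fingertips at crop (318,270). Dropping 33 mm straight down puts them near (318,345), in the middle of the free rear part of the pedal and behind the blue plate at (260,275). The top view is blocked by the arm. Pressing down in steps, watching the force.

```bash
python3 - <<'E'
from h import *
from station import env
f0=np.array(env.sense()["wrist_force"])
env.movel(W(-.040,.047))
for z in np.arange(.042,.0275,-.0015):
    env.movel(W(-.040,z),rate=.02)
    s=env.sense();f=np.array(s["wrist_force"])-f0
    print(round(z,4),np.round(s["ee_pos"],4),np.round(f,1))
    if f[2]>14:break
print(s["t"])
im,d=viewer.read_camera("side")
cv2.imwrite("pics/side2.png",cv2.resize(im[200:350,230:430,::-1],None,fx=4,fy=4))
E
```

```text
0.042 [ 0.5074 -0.0054  0.0425] [1.5 0.6 2.1]
0.0405 [ 0.5073 -0.0055  0.0408] [0.5 0.4 4. ]
0.039 [ 0.5073 -0.0054  0.0392] [1.8 1.  4.7]
0.0375 [ 0.5073 -0.0055  0.0377] [2.1 0.8 5.3]
0.036 [ 0.5073 -0.0055  0.0362] [2.9 1.  5.3]
0.0345 [ 0.5073 -0.0055  0.0348] [1.9 0.2 6.2]
0.033 [ 0.5073 -0.0055  0.0334] [1.7 0.8 7.9]
0.0315 [ 0.5074 -0.0055  0.0332] [-2.5  1.2 22.9]
9.2917
```

View pics/side2.png

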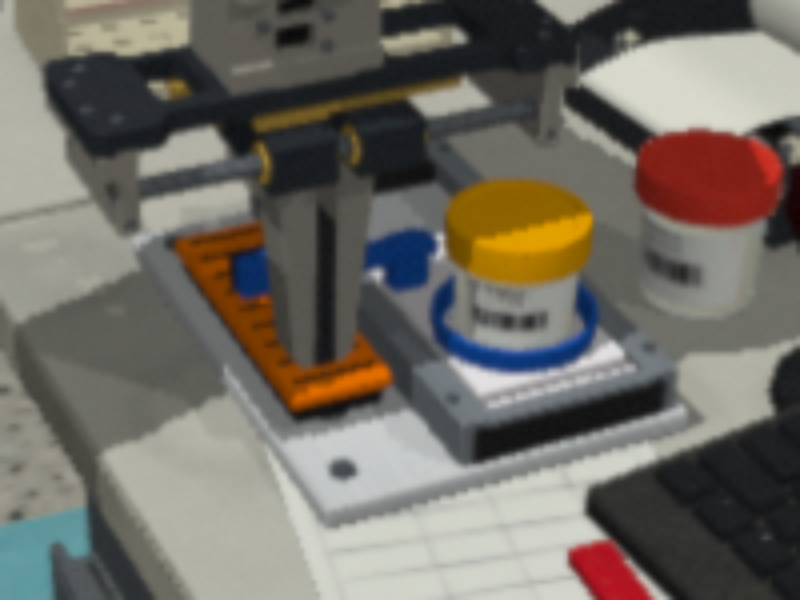

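The fingertips press the rear of the pedal at crop (318,360). It is fully down: 0.0332 m with a hard stop at 23 N. The cup is clear. Pushing along the track now, with the press held.

```bash
python3 - <<'E'
from h import *
from station import env
env.pause(.2)
for y in list(np.arange(-.034,.036,.006))+list(np.arange(.038,.056,.002)):
    env.movel(W(y,.032),rate=.04)
    s=env.sense();f=np.array(s["wrist_force"])
    e=Rb.T@(np.array(s["ee_pos"])[:2]-ped)
    print(round(y,4),np.round(e,4),round(s["ee_pos"][2],4),np.round(f,1))
    if f[1]<-22 or f[2]<4 or f[2]>40:break
env.pause(.2);print(env.sense()["t"],env.sense()["wrist_force"])
im,d=viewer.read_camera("side")
cv2.imwrite("pics/side3.png",cv2.resize(im[200:350,230:430,::-1],None,fx=4,fy=4))
E
```

```text
-0.034 [ 0.0008 -0.0367] 0.0333 [-1.7 -6.4 16.3]
-0.028 [ 0.0011 -0.032 ] 0.0333 [-0.8 -8.  16.2]
-0.022 [ 0.0013 -0.0262] 0.0333 [-1.3 -8.3 16.8]
-0.016 [ 0.0015 -0.0204] 0.0333 [ -0.3 -10.2  15.9]
-0.01 [ 0.0016 -0.0146] 0.0333 [ -0.5 -10.3  16.2]
-0.004 [ 0.0016 -0.0087] 0.0334 [ -0.3 -10.7  15.7]
0.002 [ 0.0016 -0.0028] 0.0333 [  0.2 -10.2  15.8]
0.008 [0.0016 0.0033] 0.0333 [  0.2 -10.6  16.2]
0.014 [0.0016 0.0092] 0.0333 [  0.4 -10.7  16.6]
0.02 [0.0016 0.0153] 0.0333 [ -0.2 -10.1  15.8]
0.026 [0.0016 0.0213] 0.0333 [-0.6 -9.4 15.7]
0.032 [0.0016 0.0273] 0.0333 [-0.9 -9.6 15.3]
0.038 [0.0016 0.0334] 0.0332 [ -0.3 -10.1  15.5]
0.04 [0.0016 0.035 ] 0.0332 [ -0.1 -12.3  16.2]
0.042 [0.0016 0.0368] 0.0332 [  0.4 -10.5  15.9]
0.044 [0.0016 0.0388] 0.0332 [  0.  -11.9  15.5]
0.046 [0.0016 0.0408] 0.0332 [  0.3 -10.3  16.1]
0.048 [0.0015 0.0429] 0.0332 [  0.4 -11.1  16.5]
0.05 [0.0015 0.0449] 0.0332 [ -0.2 -10.5  16.3]
0.052 [0.0015 0.0469] 0.0332 [  0.1 -11.5  15.5]
0.054 [0.0016 0.0487] 0.0332 [ -0.5 -11.5  15.7]
15.6417 [  0.90902593 -11.49525809  15.35704326]
```

View pics/side3.png

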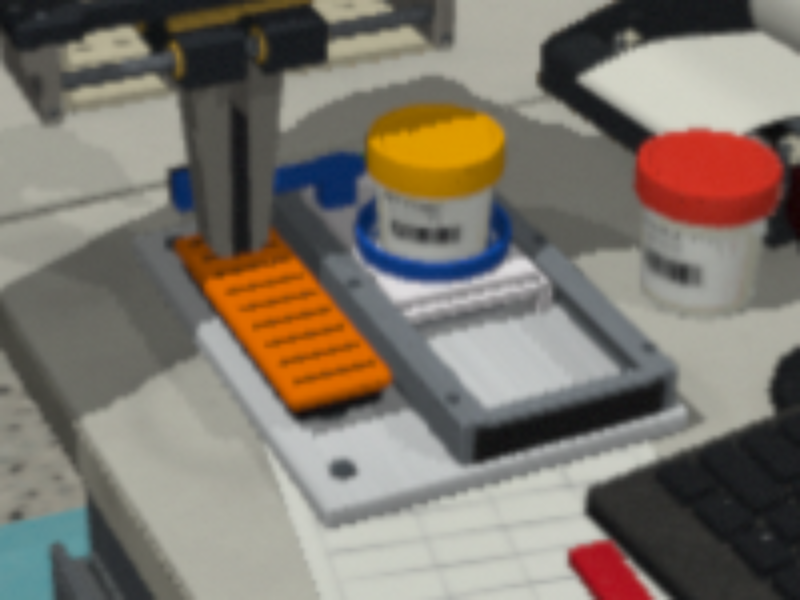

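The carrier has moved with the plate, which is now at crop (180,190) near the green end; the cup is upright and the fingertips are near the pedal's far end. There is no rise in force from the stop yet, so I'll push on in small steps.

```bash
python3 - <<'E'
from h import *
from station import env
for y in np.arange(.0555,.070,.0015):
    env.movel(W(y,.032),rate=.03)
    s=env.sense();f=np.array(s["wrist_force"])
    e=Rb.T@(np.array(s["ee_pos"])[:2]-ped)
    print(round(y,4),np.round(e,4),round(s["ee_pos"][2],4),np.round(f,1))
    if f[1]<-24 or f[2]<6 or e[1]>.06:break
env.pause(.3);s=env.sense();print(s["t"],s["wrist_force"])
im,d=viewer.read_camera("side")
cv2.imwrite("pics/side4.png",cv2.resize(im[200:350,230:430,::-1],None,fx=4,fy=4))
E
```

```text
0.0555 [0.0015 0.0488] 0.0332 [  0.6 -14.5  16.9]
0.057 [0.0016 0.049 ] 0.0332 [ -1.3 -17.8  17.7]
0.0585 [0.0015 0.0491] 0.0332 [ -1.  -21.1  18.1]
0.06 [0.0015 0.0493] 0.0332 [ -1.4 -23.8  20.5]
0.0615 [0.0014 0.0494] 0.0333 [ -3.1 -26.9  20.7]
17.2417 [ -1.91976118 -26.71483036  21.15912002]
```

View pics/side4.png

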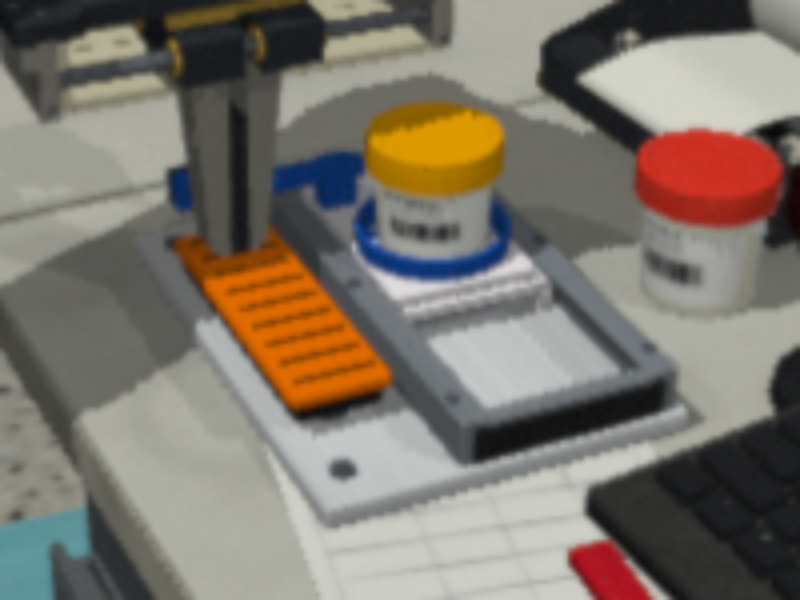

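The force climbs while the position stays at 0.049, so the carrier is against the stop; the picture is otherwise unchanged. Backing off slightly with the pedal still down, then lifting clear.

```bash
python3 - <<'E'
from h import *
from station import env,tip_of
for y in (.055,.050,.045,.042):
    env.movel(W(y,.032),rate=.03);s=env.sense()
    print(np.round(Rb.T@(np.array(s["ee_pos"])[:2]-ped),4),np.round(s["wrist_force"],1))
p=Rb.T@(np.array(s["ee_pos"])[:2]-ped)
env.movel(W(p[1],.06,p[0]),rate=.03)
env.movel(W(p[1]-.003,.25,p[0]),rate=.12)
env.movel(W(.09,.3,-.03),rate=.2)
env.pause(.5);s=env.sense();print(s["t"],s["wrist_force"])
im,d=viewer.read_camera("side")
for n in["pedal_top","carrier","end_stop"]:print(n,[np.round(r["at"],4) for r in tip_of("side",n)[:1]])
cv2.imwrite("pics/side5.png",cv2.resize(im[200:350,230:430,::-1],None,fx=4,fy=4))
P=cloud("side",d);h=cv2.cvtColor(im,cv2.COLOR_RGB2HSV)
m=(d>0)&(h[...,0]>5)&(h[...,0]<22)&(h[...,1]>130)&(abs(P[...,2]-.04)<.012)&(abs(P[...,0]-.51)<.03)&(abs(P[...,1]-.03)<.08)
print("pedal z",np.median(P[m][:,2]))
E
```

```text
[0.0015 0.0492] [  0.3 -12.8  16.1]
[0.0015 0.0489] [ 0.8 -2.3 13.8]
[0.0013 0.0472] [ 1.5  4.5 13.2]
[0.0012 0.0452] [ 0.7  6.7 13.1]
22.4 [-0.83727072 -0.5955164  -0.11981457]
pedal_top [array([0.5123, 0.0323, 0.0388])]
carrier [array([0.5865, 0.0655, 0.0126])]
end_stop [array([0.5913, 0.125 , 0.0296])]
pedal z 0.04048407562516376
```

View pics/side5.png

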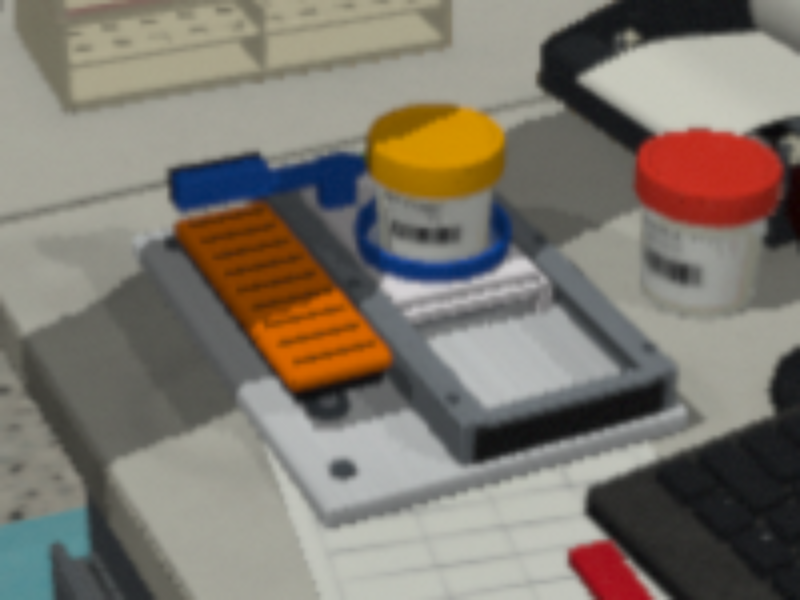

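The pedal is up again (crop (280,300), z = 0.0405, the same as at the start), the carrier is at the stop, the cup is upright at (437,180) and the arm is clear. Handing in.

```bash
python3 -c "
from station import workorder
print(workorder.finish_job())"
```

```text
the job is handed in; nothing more can be done
None
```

The carrier is against the end stop with the pedal sprung up and locking it; the cup is upright, the arm is clear, and the job is handed in at about 22 s of the 40 s allowed (no verdict was returned).

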